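Feed the split log into the fire ring through its stoking gap

TASK

Lay the fuel for the next fire: push the split log end-first along the slab, through the narrow gap between the two front stones of the fire ring, until its leading end meets the back stone inside. Only push it with the fingertips or the outside of the fingers: do not take it between the fingers, lift it or roll it over. Leave the cooker lid, the jar, the tongs and the soap dispenser where they are.

Things in the scene. Friction and masses are not known exactly. Their poses are not given: they have to be found in the camera images.
- hearth: Cold fire ring of five grey fieldstones fixed to the slab, 236 mm deep, 286 wide, 70 to 85 high, open on top. Origin: on the slab, middle of the outer edge of the stoking gap; x runs level through the gap into the ring, y across it. The gap between the two front stones is 62 mm wide, its upright faces straight from x = 12 to 62 mm, corners eased by 12 mm; the ring outside spans y = -143 to 143 mm.
- back_face (a point): Point on the inner face of the fire ring's back stone, straight in from the gap: 160 mm along the hearth's x from its origin, on the middle line, 20 mm above the slab. The face is flat, upright, 145 mm wide and square to the hearth's x. Behind the gap the ring widens to about 150 mm inside.
- log_centre (a point): Centre, 20 mm above the slab, of a loose split log: half-round firewood 220 mm long (x), 54 wide (y), 40 high (z), bark up, flat side down, sides upright for the lowest 18 mm, ends square; 0.19 to 0.38 kg, slides with 1 to 4 N. It starts outside, 35 to 85 mm short of the gap, up to 45 mm off its middle line, turned up to 0.3 rad from the hearth's x. Home, its rear 60 mm stick out.
- cooker_lid: Loose steel pressure-cooker lid, right side up, 200 mm across and 29 mm high, with a weight on its middle up to 64 mm and a black handle that reaches 229 mm from the middle along its x. Origin: centre of the underside. Not part of the job.
- jar: Loose glazed ceramic jar with a lid, 102 mm across, 146 mm high. Origin: centre of the underside. Not part of the job.
- tongs: Loose pair of steel chimta tongs lying on the slab beside the log: two flat arms, together 300 mm long (along x), up to 50 mm across and 20 mm high. Origin on the slab in their middle. Not part of the job.
- dispenser: Loose empty push-button soap dispenser, 66 mm across, 156 mm high, spout along its -x. Origin: centre of the underside. Not part of the job.
Mind the look-alikes: they are no part of the job. What is shaped like the part that bears log_centre but green is not meant.

How it is judged:
By the outcome, as a careful person would: the job done as asked, in the order asked, and still so for the second after the job is handed in, with the robot touching nothing.
It also fails if it takes over 64 s, if anything falls off the work surface, if the arm or the gripper's body presses on something with over 40 N, if the wrist force passes 120 N, or if a joint passes its speed limit or range.

ROBOT

A 6-joint arm with a two-finger parallel gripper is mounted at the origin on the work surface. World frame = base frame: x ahead of the robot, y to its left, z up, the work surface at z = 0. Lengths are in mm, angles in rad, forces in N, time in s.
With the tool pointing down it reaches from about 300 to 775 mm from the base axis. Payload 14.6 kg.
Tool frame: the origin (TCP) lies midway between the tips of the shut fingers; the grasp point (between the pads) lies 19 mm behind it (manip.tcp_to_grasp is the distance from the TCP to the grasp point, in mm); z points along the fingers, x is the direction in which the jaws open and shut, and the axes are right-handed (so a half turn about z gives the same grasp; the last joint's range is limited). The gripper opens to 94 mm and grips with 3 to 60 N. Pads are 16 mm wide; open, the fingers measure 119 mm over their backs; the gripper's body (75 mm by 177 mm) begins 78 mm behind the grasp point.
Start: joints at [-1.245, 0.3, 1.521, -0, 1.321, -0.067], TCP at [210.519, -508.105, 178.946] pointing down, gripper open.
Joint ranges: [-3.03, 3.03], [-0.79, 2.21], [0.23, 2.52], [-1.04, 4.18], [0, 3.07], [-2.55, 2.55]. Speed limits (rad/s): [2.22, 2.22, 2.57, 3.14, 3.14, 3.14].

INTERFACE

Orientations are given as [roll, pitch, yaw] about the fixed x, y, z axes, in that order (R = Rz(yaw) Ry(pitch) Rx(roll)).
In Python, from cell import manip gives the robot as it stands.
- The arm moves only by the tool arm_command, never from a script. Its argument "steps" is a list of rows, each a list of 3 entries, a list of its own where there are three numbers: the opening, from 0 (shut) to 1 (fully open), then the shift along the tool's x, y, z in cm, then the turn about the tool's z in rad. A call has 1 to 5 rows; each row shifts and turns the commanded pose from where the row before left it, along the tool's axes as they then stand; what a row does not reach is not made up. A row lasts 1/12 s, in which the tool goes at most 41.7 mm and 7.16 degrees, less where a joint would pass 70% of its speed; a pose out of reach is approached as far as the arm can. A call with a gripper value outside its range is refused whole. The fingers move at their own pace and stop on an object; "force" is the grip in N (left out, the last holds). Time passes only in rows, so rows that do not move let the fingers close. It gives the time, the measured TCP pose, the force and the opening at its end, in the units of the state.
- manip.read_state(): the state, without advancing time (a new reading comes with each control period).
- manip.camera(name): name is "scene" or "top" or "wrist"; returns (picture, depth): 420x560x3 uint8, red, green, blue; 420x560 float32, mm along the optical axis (not along the pixel's ray), 0 where there is no reading.
- manip.calibration(name): a dict with "fx", "fy", "cx", "cy" (pixels), "R" (3x3) and "t" (3): a world point X has camera coordinates R X + t; the wrist camera has in their place "tool_from_camera" (4x4, takes a point from camera to tool coordinates, whose origin is the TCP and whose axes are the tool frame's). Camera axes: x right, y down, z forward; pixel columns grow to the right and rows downward; lengths in mm; the calibration is good to about 2 mm. A picture is of the moment at which its call begins: read the wrist's pose just before it. calibration takes no time and is no camera call.
- manip.sign_off(): hands the job in, once; it reports no verdict.
The state is a dict: "clock": time; "joints": joint angles; "qd": joint speeds; "effort": joint torques, N m; "eef_pos": TCP position; "eef_rot": TCP orientation; "wrist_force": force on the tool from outside, world axes, zero at the start; "moment": the same for the moment, N m; "finger_gap": finger opening in mm.
Only numpy, scipy, OpenCV 4.12 (cv2) and the standard library are available. Lean on these libraries where they do the work, as an engineer would, in place of code of your own. Each camera call takes 0.05 s, during which the arm holds its last target.

## Working session

There is one attempt and no reset: what is moved stays moved. The work goes in short steps, Python scripts to look and compute and a tool call to move; the robot and the scene stay as the last step left them, time stands still between calls to the robot, and variables do not carry over. Pictures are saved under pics/ and viewed, and the job is handed in when it is done.

Besides the shell and the picture viewer there is one more tool, called after "Request:" as a command line: name --argument value ..., lists and objects as JSON in quotes. arm_command: Moves the arm, as the interface text tells. Its arguments: {"type":"object","properties":{"steps":{"type":"array","items":{"type":"array"}},"force":{"type":"number"}},"required":["steps"]}

```bash
mkdir -p pics; ls; cat > h.py <<'E'
import numpy as np, cv2
from cell import manip
from scipy.spatial.transform import Rotation as Rn
def save(n,im): cv2.imwrite(f'pics/{n}.png',im[...,::-1])
def ray_plane(c,uv,z):
    uv=np.atleast_2d(np.asarray(uv,float)); R=np.array(c['R']);t=np.array(c['t'])
    d=np.c_[(uv[:,0]-c['cx'])/c['fx'],(uv[:,1]-c['cy'])/c['fy'],np.ones(len(uv))]@R
    o=-R.T@t
    return o+d*((z-o[2])/d[:,2])[:,None]
def cloud(c,dep):
    v,u=np.indices(dep.shape); R=np.array(c['R']);t=np.array(c['t'])
    P=np.stack([(u-c['cx'])/c['fx']*dep,(v-c['cy'])/c['fy']*dep,dep],-1)
    return (P-t)@R
E
python3 - <<'E'
from h import *
for n in ('top','scene'):
    im,d=manip.camera(n); save(n+'0',im); np.savez(f'{n}0.npz',im=im,d=d); c=manip.calibration(n); print(n,c)
s=manip.read_state(); print(s['clock'],s['eef_pos'],s['eef_rot'],s['wrist_force'],s['finger_gap'])
E
```

```text
pics
top {'fx': 401.1286731028066, 'fy': 401.1286731028066, 'cx': 282.46612757466545, 'cy': 203.11409041067054, 'R': array([[-3.79985087e-04, -9.99649199e-01, -2.64827110e-02],
       [-9.88735917e-01,  4.33924398e-03, -1.49607677e-01],
       [ 1.49670110e-01,  2.61275588e-02, -9.88390717e-01]]), 't': array([-22.16149206, 493.40025916, 949.58997323])}
scene {'fx': 478.0107322092326, 'fy': 478.0107322092326, 'cx': 274.66420030729813, 'cy': 207.52662444686925, 'R': array([[ 0.85228127,  0.52307695, -0.00267118],
       [ 0.3303522 , -0.54220835, -0.77257849],
       [-0.40556634,  0.65757175, -0.63491365]]), 't': array([-433.87407971, -156.06770865, 1585.13154093])}
0.1 [ 210.43518879 -507.8887579   178.46455419] [-3.14150945e+00  9.89471562e-04 -1.17802636e+00] [-0.54562797  0.51204944 -0.35958193] 94.17189055173783
```

View pics/top0.png

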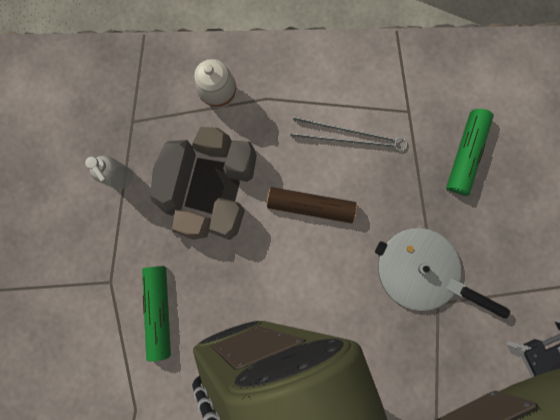

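View pics/scene0.png

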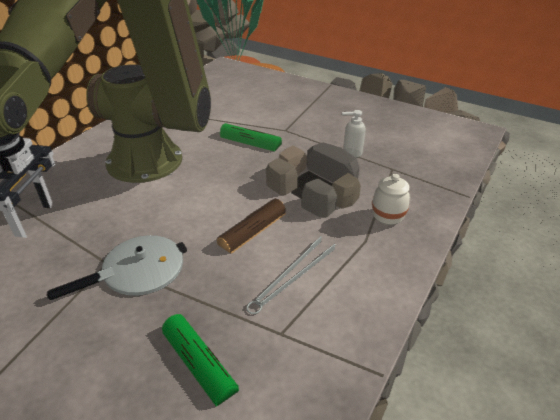

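The top view shows the brown log at about (311,205). The look-alikes are green cylinders at (470,152) and (157,313). The ring's front stones are at (238,158) and (225,217), and the back stone is at (172,175). By colour, I choose the brown log.

```bash
cat > meas.py <<'E'
from h import *
def logpose(im,d,c,zt=20):
    P=cloud(c,d); hsv=cv2.cvtColor(im,cv2.COLOR_RGB2HSV)
    return P,hsv
def hmap(P,d,x0,x1,y0,y1,s=1.0):
    pass
E
python3 - <<'E'
from h import *
z=np.load('top0.npz'); im,d=z['im'],z['d']; c=manip.calibration('top'); P=cloud(c,d)
crop=im[110:255,140:370]; save('crop0',cv2.resize(crop,None,fx=3.4,fy=3.4,interpolation=cv2.INTER_CUBIC))
H=np.clip(P[110:255,140:370,2],-10,100); 
save('h0',cv2.applyColorMap(cv2.resize(((H+10)*2.3).astype(np.uint8),None,fx=3.4,fy=3.4,interpolation=cv2.INTER_NEAREST),cv2.COLORMAP_JET)[...,::-1])
# log mask
Z=P[...,2]; m=((Z>10)&(Z<60)).astype(np.uint8); m[:,:258]=0;m[:,365:]=0;m[:180]=0;m[230:]=0
q=P[m>0]; print(len(q),'zmax',np.percentile(q[:,2],[5,50,99]))
r=cv2.minAreaRect(q[:,:2].astype(np.float32)); print(r, cv2.boxPoints(r))
print('slab z',np.median(Z[240:260,280:340]))
for n,(u,v) in dict(jar=(210,75),disp=(97,165),lid=(420,270),tongs=(350,137)).items(): print(n,P[v,u])
E
```

```text
1932 zmax [19.33238811 35.23267282 41.73727596]
((491.963134765625, -94.4341049194336), (219.86367797851562, 54.71017837524414), 79.5931625366211) [[ 445.20035  -197.61623 ]
 [ 499.01053  -207.49889 ]
 [ 538.72595     8.748016]
 [ 484.91574    18.630676]]
slab z -0.514299883640863
jar [786.37482984 145.26376227 125.94480928]
disp [563.42432677 386.6190161  152.75728932]
lid [ 331.38416339 -344.35884165   56.18817442]
tongs [ 6.72209785e+02 -1.98361853e+02  4.52525744e-01]
```

View pics/crop0.png

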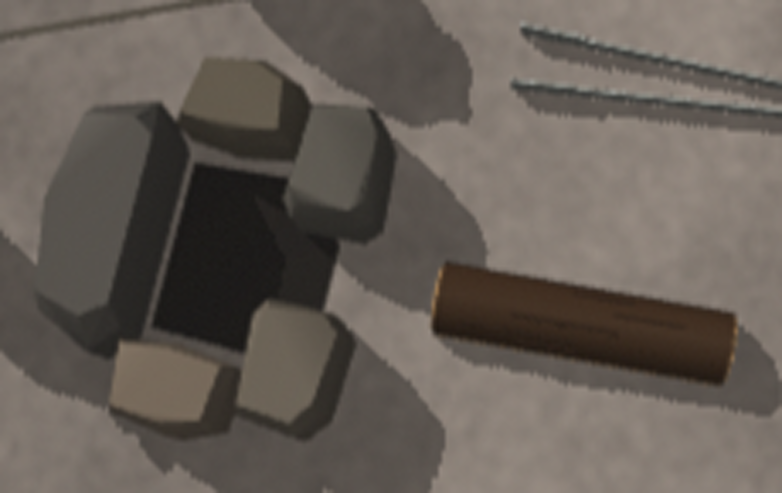

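View pics/h0.png

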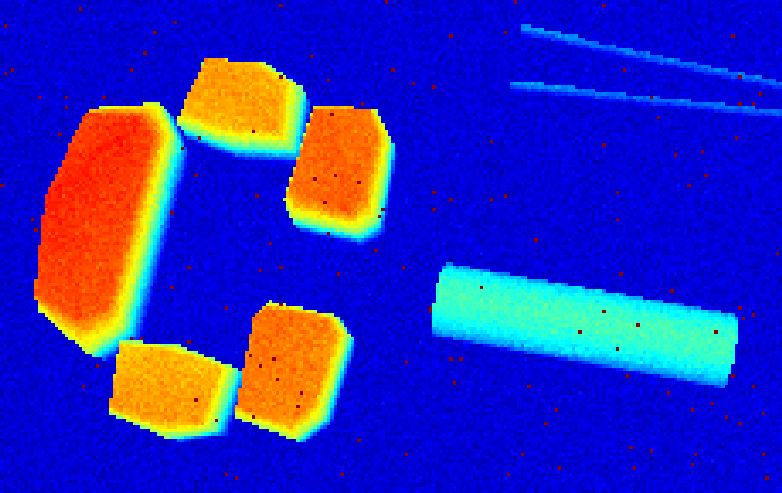

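The log measures 220 x 55 mm and 41 mm high, so the size matches. Next I need the hearth frame.

```bash
python3 - <<'E'
from h import *
z=np.load('top0.npz'); im,d=z['im'],z['d']; c=manip.calibration('top'); P=cloud(c,d)
# all ring points above 12mm
zs=np.load('scene0.npz'); cs=manip.calibration('scene'); Q=cloud(cs,zs['d'])
A=P.reshape(-1,3); B=Q.reshape(-1,3)
def sel(X): return X[(X[:,0]>400)&(X[:,0]<680)&(X[:,1]>25)&(X[:,1]<290)&(X[:,2]>3)&(X[:,2]<95)]
A=sel(A);B=sel(B); print(len(A),len(B))
pic=np.full((600,560,3),255,np.uint8)
for X,base in((A,0),(B,1)):
    for p in X:
        u=int((290-p[1])*2);v=int((690-p[0])*2)
        if 0<=u<560 and 0<=v<600:
            h=int(p[2]*2.6)
            pic[v-1:v+1,u-1:u+1]=(255-h,0,h) if base==0 else (0,255-h,h//2)
for k in range(300,700,50):
    cv2.putText(pic,str(k),(0,int((690-k)*2)),0,.4,(0,0,0)); cv2.line(pic,(0,int((690-k)*2)),(560,int((690-k)*2)),(200,200,200))
for k in range(50,300,50): cv2.line(pic,(int((290-k)*2),0),(int((290-k)*2),600),(200,200,200)); cv2.putText(pic,str(k),(int((290-k)*2),595),0,.4,(0,0,0))
save('plan0',pic)
E
```

```text
6452 4452
```

View pics/plan0.png

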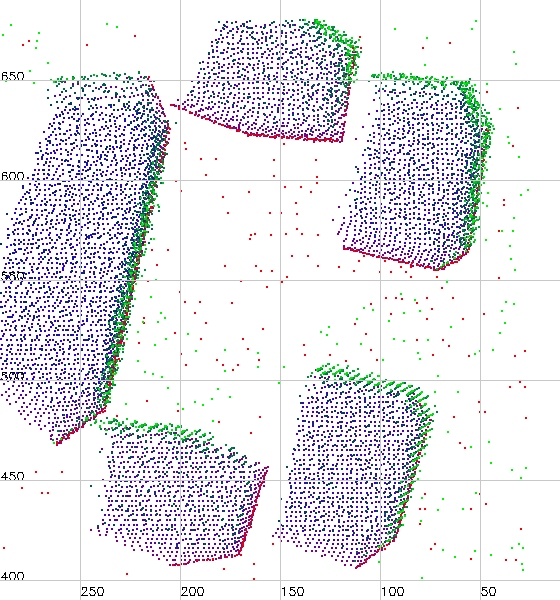

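```bash
python3 - <<'E'
from h import *
z=np.load('top0.npz'); c=manip.calibration('top'); A=cloud(c,z['d']).reshape(-1,3)
zs=np.load('scene0.npz'); cs=manip.calibration('scene'); B=cloud(cs,zs['d']).reshape(-1,3)
def sel(X,x0,x1,y0,y1,z0,z1): return X[(X[:,0]>x0)&(X[:,0]<x1)&(X[:,1]>y0)&(X[:,1]<y1)&(X[:,2]>z0)&(X[:,2]<z1)]
def fit(p,name):
    l=cv2.fitLine(p[:,:2].astype(np.float32),cv2.DIST_HUBER,0,.5,.01).ravel()
    t=l[:2]*np.sign(l[1]); print(name,len(p),'dir',t,'ang from +x',np.arctan2(t[1],t[0]),'pt',l[2:]); return t,l[2:]
b,bp=fit(sel(A,500,615,200,250,4,45),'back(top)')
fit(sel(B,500,615,200,250,4,45),'back(scene)')
g,gp=fit(sel(A,540,575,78,114,4,50),'up gap face(top)')
# lower stone gap face from scene
h,hp=fit(sel(B,485,515,95,128,8,50),'low gap face(scene)')
th=np.arctan2(-b[0],b[1]) if False else None
for th in (1.335,1.345,1.355):
    u=np.array([np.cos(th),np.sin(th)]);n=np.array([-u[1],u[0]])
    print(th,'n coords gap',gp@n,hp@n,'u back',bp@u)
    for nm,X,r in(('upfront A',A,(555,640,25,72)),('lowfront A',A,(410,480,50,105))):
        q=sel(X,*r,5,50); print(nm,np.percentile(q[:,:2]@u,[1,5,20]))
E
```

```text
back(top) 228 dir [-0.9751664   0.22147353] ang from +x 2.9182675 pt [555.95593 221.49783]
back(scene) 303 dir [-0.9762072   0.21683976] ang from +x 2.9230168 pt [554.77716 222.89954]
up gap face(top) 56 dir [0.22795847 0.97367084] ang from +x 1.3408159 pt [560.7431   96.74075]
low gap face(scene) 86 dir [0.28190845 0.9594413 ] ang from +x 1.2850137 pt [501.88174 113.71718]
1.335 n coords gap -522.6262456413026 -461.42767490562983 u back 345.2496333429301
upfront A [185.44225063 186.01742358 187.04988343]
lowfront A [182.98192831 184.8739075  185.56104465]
1.345 n coords gap -524.8507082431156 -463.6827532440389 u back 340.3441912324642
upfront A [180.04721382 180.6205708  181.54457195]
lowfront A [178.50067459 180.40674224 181.22572457]
1.355 n coords gap -527.0226862114783 -465.8914636935246 u back 335.4047149864943
upfront A [174.63417244 175.17944273 175.94660874]
lowfront A [174.00157094 175.95276277 176.86775621]
```

Hearth yaw is about 1.345 rad and its origin about (522, 65). All three face fits agree, with a gap of 61 mm and 160 mm from the origin to the back face. In hearth coordinates the log centre is at (-162, -6) with yaw +0.044. I'll square it by pushing its +x flank with both open fingers, then push on its rear end.

First, the close crop to check the choice: crop0 already shows brown bark and pale ends at crop pixel (585,320), so this is the log.

Request:
arm_command --steps '[[1,[-1.56,-3.16,0],0],[1,[-1.56,-3.16,0],0],[1,[-1.56,-3.16,0],0],[1,[-1.56,-3.16,0],0],[1,[-1.56,-3.16,0],0]]'

```text
clock: 0.52
eef_pos: [327.3, -374.1, 178.7]
eef_rot: [3.142, 0.0, -1.178]
wrist_force: [1.0, 0.4, 0.3]
finger_gap: 93.9
```

Request:
arm_command --steps '[[1,[-1.56,-3.16,0],0],[1,[-1.56,-3.16,0],0],[1,[-1.56,-3.16,0],0],[1,[-1.56,-3.16,0],0],[1,[-1.56,-3.16,0],0]]'

```text
clock: 0.93
eef_pos: [443.5, -241.4, 178.8]
eef_rot: [3.141, 0.0, -1.178]
wrist_force: [-0.2, -0.4, -0.6]
finger_gap: 94.0
```

Request:
arm_command --steps '[[1,[-1.56,-3.16,0],0],[1,[-1.56,-3.16,0],0],[1,[-1.56,-3.16,0],0],[1,[-1.56,-3.16,0],0],[1,[-1.56,-3.16,0],0]]'

```text
clock: 1.35
eef_pos: [559.6, -108.8, 178.7]
eef_rot: [3.141, 0.0, -1.178]
wrist_force: [-0.2, -0.2, -0.1]
finger_gap: 94.0
```

Request:
arm_command --steps '[[1,[0,0,0],0.12],[1,[0,0,0],0.12],[1,[0,0,0],0.12],[1,[0,0,0],0.12],[1,[0,0,0],0.12]]'

```text
clock: 1.77
eef_pos: [558.7, -110.3, 178.5]
eef_rot: [3.141, 0.0, -1.784]
wrist_force: [0.3, -0.5, 0.3]
finger_gap: 94.3
```

Request:
arm_command --steps '[[1,[0,0,3.3],0.013],[1,[0,0,3.3],0],[1,[0,0,3.3],0],[1,[0,0,3.3],0],[1,[0,0,2.5],0]]'

```text
clock: 2.18
eef_pos: [557.7, -110.2, 19.1]
eef_rot: [3.139, 0.0, -1.791]
wrist_force: [-0.4, 0.0, -1.4]
finger_gap: 94.0
```

```bash
cat >> h.py <<'E'
TH=1.345; U=np.array([np.cos(TH),np.sin(TH)]); N=np.array([-U[1],U[0]]); HO=180.3*U-494.3*N
def hc(p): p=np.asarray(p)[...,:2]-HO; return np.stack([p@U,p@N],-1)
def tool():
    s=manip.read_state(); print('t',s['clock'],'tool hearth',hc(s['eef_pos']).round(1),'z',s['eef_pos'][2].round(1),'yaw-TH',round(s['eef_rot'][2]-TH,3),'F',s['wrist_force'].round(1),'gap',s['finger_gap'])
def log(name,ext=None):
    im,d=manip.camera('top'); c=manip.calibration('top'); P=cloud(c,d); save(name,im)
    hsv=cv2.cvtColor(im,cv2.COLOR_RGB2HSV); h=hc(P)
    m=(np.abs(h[...,1])<60)&(h[...,0]>-300)&(h[...,0]<165)&(P[...,2]>9)&(P[...,2]<46)&(hsv[...,1]>70)
    m=cv2.morphologyEx(m.astype(np.uint8),cv2.MORPH_OPEN,np.ones((3,3)))
    n,l,st,_=cv2.connectedComponentsWithStats(m); k=1+np.argmax(st[1:,4]); m=l==k
    q=h[m]; r=cv2.minAreaRect(q.astype(np.float32)); print('log rect',r)
    # edges of centre line by slice
    o=[]
    for a in np.arange(np.ceil(q[:,0].min()/10)*10,q[:,0].max()-8,10):
        w=q[(q[:,0]>=a)&(q[:,0]<a+10)]; o.append((a+5,w[:,1].min(),w[:,1].max()))
    o=np.array(o)[1:-1]; print('u range',np.percentile(q[:,0],[.5,99.5]))
    for k,nm in((1,'min'),(2,'max')):
        f=np.polyfit(o[:,0],o[:,k],1); print('edge',nm,'slope',f[0].round(4),'n at rear/front',np.polyval(f,[q[:,0].min(),q[:,0].max()]).round(1))
    return im,P,m
E
python3 -c "
from h import *
tool(); log('top1')"
```

```text
t 2.1833 tool hearth [-162.8  -73.9] z 19.1 yaw-TH -3.136 F [-0.4  0.  -1.4] gap 93.9667329337059
log rect ((-264.8963623046875, -13.657552719116211), (13.79903507232666, 45.19561767578125), 3.9315412044525146)
u range [-272.52967935 -256.80465625]Traceback (most recent call last):
  File "<string>", line 3, in <module>
    tool(); log('top1')
            ~~~^^^^^^^^
  File "h.py", line 31, in log
    f=np.polyfit(o[:,0],o[:,k],1); print('edge',nm,'slope',f[0].round(4),'n at rear/front',np.polyval(f,[q[:,0].min(),q[:,0].max()]).round(1))
    raise TypeError("expected non-empty vector for x")
TypeError: expected non-empty vector for x
```

View pics/top1.png

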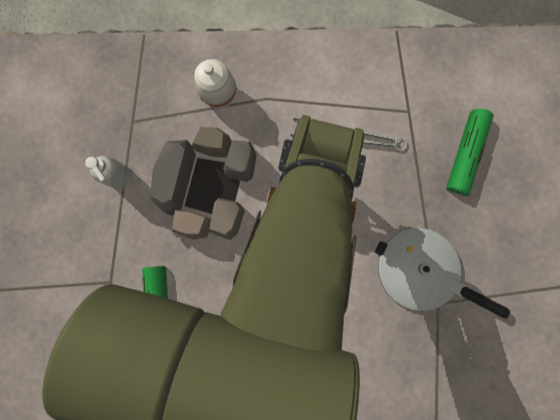

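Request:
arm_command --steps '[[1,[0,0,0.9],0.006],[1,[0,1.2,0],0],[1,[0,1.0,0],0],[1,[0,0.4,0],0],[1,[0,0.3,0],0]]'

```text
clock: 2.65
eef_pos: [531.1, -104.1, 14.2]
eef_rot: [-3.14, -0.0, -1.797]
wrist_force: [0.4, 0.6, -1.1]
finger_gap: 94.4
```

Request:
arm_command --steps '[[1,[0,0.2,0],0],[1,[0,0.2,0],0],[1,[0,0.2,0],0],[1,[0,0.2,0],0],[1,[0,0.2,0],0]]'

```text
clock: 3.07
eef_pos: [520.8, -101.8, 13.0]
eef_rot: [-3.142, -0.0, -1.797]
wrist_force: [0.0, 0.6, -0.2]
finger_gap: 94.2
```

```bash
python3 -c "
from h import *
tool(); im,d=manip.camera('scene'); save('s1',cv2.resize(im[150:330,170:400],None,fx=3.4,fy=3.3))"
```

```text
t 3.0667 tool hearth [-162.9  -36.1] z 13.0 yaw-TH -3.142 F [ 0.   0.6 -0.2] gap 94.20708617281699
```

View pics/s1.png

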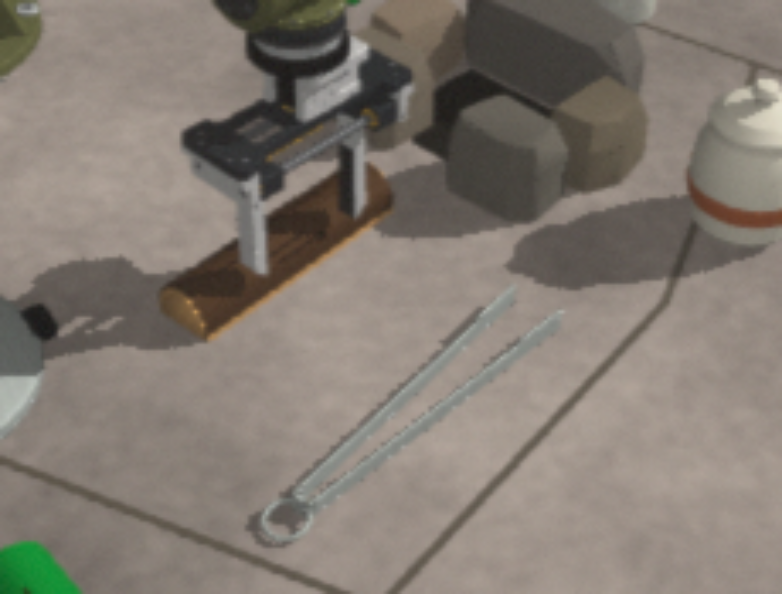

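```bash
python3 -c "
from h import *
c=manip.calibration('scene')
s=manip.read_state();p=s['eef_pos'];R=Rn.from_euler('xyz',s['eef_rot']).as_matrix()
print(R.round(2))
for k in (-53,0,53):
  X=p+R@[k,0,0]; q=np.array(c['R'])@X+c['t']; u=c['fx']*q[0]/q[2]+c['cx'];v=c['fy']*q[1]/q[2]+c['cy']; print(X.round(0),(u-170)*3.4,(v-150)*3.3)
im,d=manip.camera('scene');P=cloud(c,d)
for u,v in((248,255),(250,260),(350,200),(250,290),(230,230),(345,180),(300,230)):
  print(u,v,P[150+int(v/3.3),170+int(u/3.4)].round(1),hc(P[150+int(v/3.3),170+int(u/3.4)]).round(1))
"
```

```text
[[-0.22 -0.97 -0.  ]
 [-0.97  0.22  0.  ]
 [-0.    0.   -1.  ]]
[532. -50.  13.] 348.10569990073304 233.6896284744153
[ 520. -102.   13.] 301.45645880532334 263.9136476856709
[ 509. -153.   13.] 252.66606949210194 295.5249157213378
248 255 [ 506.7 -157.6   60. ] [-220.4  -34.8]
250 260 [ 509.5 -157.3   57.6] [-219.5  -37.5]
350 200 [534.  -54.2  55.7] [-113.5  -38.3]
250 290 [ 506.5 -155.6   22.9] [-218.5  -34.1]
230 230 [ 4.349e+02 -8.300e+01  2.000e-01] [-163.9   51.9]
345 180 [530.8 -53.8  75. ] [-113.9  -35.1]
300 230 [508.1 -85.   34.4] [-149.3  -19.9]
```

```bash
python3 -c "
from h import *
c=manip.calibration('scene')
im,d=manip.camera('scene');P=cloud(c,d);h=hc(P);np.savez('s2.npz',im=im,d=d)
save('s2',cv2.resize(im[190:260,210:295],None,fx=9,fy=8,interpolation=cv2.INTER_CUBIC))
for a in range(-280,-40,15):
  m=(abs(h[...,0]-a)<7)&(h[...,1]>-60)&(h[...,1]<50)&(P[...,2]>5)&(P[...,2]<46)
  q=np.c_[h[m][:,1],P[m][:,2]]; lo=q[(q[:,1]<20)]
  if len(q): print(a,len(q),'n min/max',np.percentile(q[:,0],[2,98]).round(1),'zmax',q[:,1].max().round(1),'low-side n',np.median(lo[:,0]).round(1) if len(lo) else None,len(lo))
"
```

```text
-280 4 n min/max [-21.5   6.9] zmax 25.1 low-side n 1.1 3
-265 168 n min/max [-39.1   8.2] zmax 43.1 low-side n -24.7 55
-250 98 n min/max [-40.    2.3] zmax 42.8 low-side n -37.6 19
-235 90 n min/max [-38.8   2.6] zmax 42.1 low-side n -37.2 17
-220 88 n min/max [-38.6   8. ] zmax 42.9 low-side n -36.5 19
-205 56 n min/max [-40.4   9.3] zmax 41.3 low-side n -36.0 20
-190 49 n min/max [-37.9 -15.7] zmax 39.6 low-side n -35.2 14
-175 67 n min/max [-36.7  -7.1] zmax 41.8 low-side n -34.8 17
-160 88 n min/max [-35.2   7.9] zmax 42.5 low-side n -34.4 15
-145 83 n min/max [-34.6  16.9] zmax 42.4 low-side n -32.0 15
-130 85 n min/max [-34.3  15.2] zmax 42.3 low-side n -32.9 14
-115 88 n min/max [-40.4  10.4] zmax 44.4 low-side n -32.9 18
-100 55 n min/max [-32.7  13.2] zmax 44.3 low-side n -31.0 15
-85 32 n min/max [-32.6  14.2] zmax 38.6 low-side n -29.9 16
-70 48 n min/max [-33.  -12.2] zmax 38.7 low-side n -29.8 14
-55 46 n min/max [-30.6  -2.2] zmax 41.8 low-side n -28.8 13
```

View pics/s2.png

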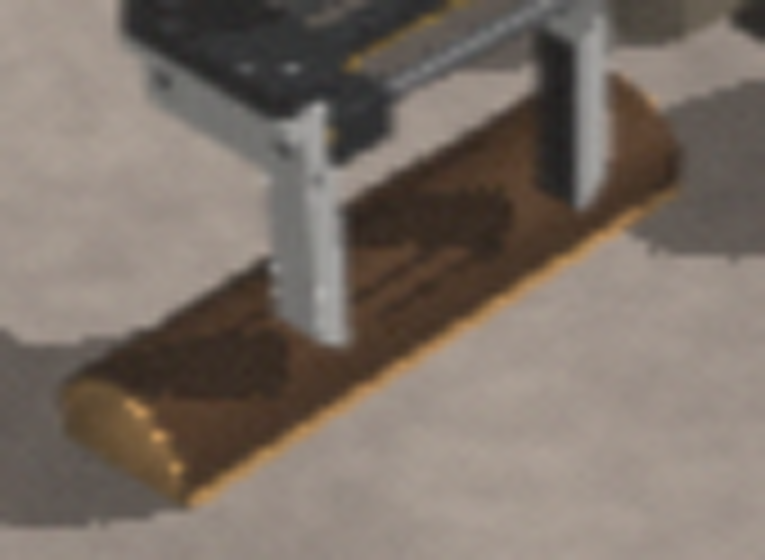

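```bash
python3 -c "
from h import *
c=manip.calibration('scene'); z=np.load('s2.npz');im,d=z['im'],z['d'];P=cloud(c,d);h=hc(P)
hs=cv2.cvtColor(im,cv2.COLOR_RGB2HSV)
for u in range(238,252):
  print(u,[(v,*h[v,u].round(0),P[v,u,2].round(0),int(hs[v,u,1])) for v in range(224,242,2)])
"; python3 - <<'E'
import sys; sys.path.insert(0,'.')
import os; os.chdir('.')
from h import *
im,d=manip.camera('wrist'); save('w1',im); print(manip.calibration('wrist'))
E
```

```text
238 [(224, np.float64(-202.0), np.float64(2.0), np.float64(36.0), 73), (226, np.float64(-209.0), np.float64(-5.0), np.float64(38.0), 117), (228, np.float64(-218.0), np.float64(-16.0), np.float64(43.0), 122), (230, np.float64(-221.0), np.float64(-19.0), np.float64(40.0), 112), (232, np.float64(-225.0), np.float64(-23.0), np.float64(38.0), 100), (234, np.float64(-227.0), np.float64(-24.0), np.float64(33.0), 91), (236, np.float64(-231.0), np.float64(-29.0), np.float64(31.0), 88), (238, np.float64(-235.0), np.float64(-33.0), np.float64(30.0), 100), (240, np.float64(-234.0), np.float64(-32.0), np.float64(21.0), 116)]
239 [(224, np.float64(-202.0), np.float64(-2.0), np.float64(39.0), 73), (226, np.float64(-209.0), np.float64(-9.0), np.float64(40.0), 88), (228, np.float64(-212.0), np.float64(-12.0), np.float64(37.0), 86), (230, np.float64(-217.0), np.float64(-18.0), np.float64(37.0), 121), (232, np.float64(-223.0), np.float64(-24.0), np.float64(37.0), 114), (234, np.float64(-226.0), np.float64(-27.0), np.float64(34.0), 96), (236, np.float64(-232.0), np.float64(-34.0), np.float64(35.0), 97),
[... 7331 characters left out ...]
4(-37.0), np.float64(18.0), 105), (236, np.float64(-190.0), np.float64(-34.0), np.float64(8.0), 126), (238, np.float64(-192.0), np.float64(-35.0), np.float64(2.0), 114), (240, np.float64(-195.0), np.float64(-39.0), np.float64(-1.0), 35)]
{'fx': 334.271271506125, 'fy': 334.271271506125, 'cx': 278.42423960695993, 'cy': 211.58723019684552, 'tool_from_camera': array([[ 9.99999736e-01,  6.51417513e-04,  3.22872324e-04,
        -8.98847911e-01],
       [-7.11995759e-04,  9.67320662e-01,  2.53555180e-01,
        -7.44956435e+01],
       [-1.47150785e-04, -2.53555343e-01,  9.67320870e-01,
        -2.06234851e+02],
       [ 0.00000000e+00,  0.00000000e+00,  0.00000000e+00,
         1.00000000e+00]])}
```

View pics/w1.png

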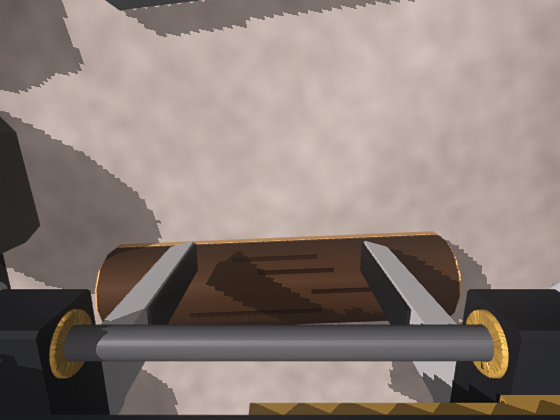

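The log has not moved. The open finger tips sit about 30 mm higher than the TCP, probably because the fingers retract as they open, so they passed over the bark without touching it. I'll back off and measure tip height against opening in the clear.

Request:
arm_command --steps '[[1,[0,-2.0,0],0],[1,[0,-2.0,0],0],[1,[0,0,0],0]]'

```text
clock: 3.52
eef_pos: [562.3, -111.4, 13.2]
eef_rot: [-3.14, -0.0, -1.797]
wrist_force: [0.6, 0.1, 0.6]
finger_gap: 94.1
```

```bash
cat >> h.py <<'E'
def tips(name):
    tool(); c=manip.calibration('scene'); im,d=manip.camera('scene');P=cloud(c,d);h=hc(P)
    t=hc(manip.read_state()['eef_pos']); hs=cv2.cvtColor(im,cv2.COLOR_RGB2HSV)
    save(name,cv2.resize(im[170:280,200:340],None,fx=5.5,fy=5.4,interpolation=cv2.INTER_CUBIC))
    m=(abs(h[...,0]-t[0])<75)&(abs(h[...,1]-t[1])<13)&(P[...,2]>4)&(P[...,2]<70)
    for lo in range(-75,75,10):
        k=m&(h[...,0]-t[0]>=lo)&(h[...,0]-t[0]<lo+10)
        if k.sum()>3: print(lo,k.sum(),'z pct',np.percentile(P[...,2][k],[2,10,50]).round(1),'n',np.percentile(h[...,1][k]-t[1],[5,95]).round(1))
E
python3 -c "
from h import *
tips('s3')"
```

```text
t 3.5167 tool hearth [-163.   -78.7] z 13.2 yaw-TH -3.142 F [0.6 0.1 0.6] gap 94.13517403197456
-65 35 z pct [49.  50.4 61.6] n [-11.3   5.4]
-55 19 z pct [18.3 44.6 55.3] n [-12.7  -7. ]
45 52 z pct [39.  42.7 54.5] n [-12.3   4.5]
55 11 z pct [38.2 45.9 55.6] n [-12.2  -8.3]
```

View pics/s3.png

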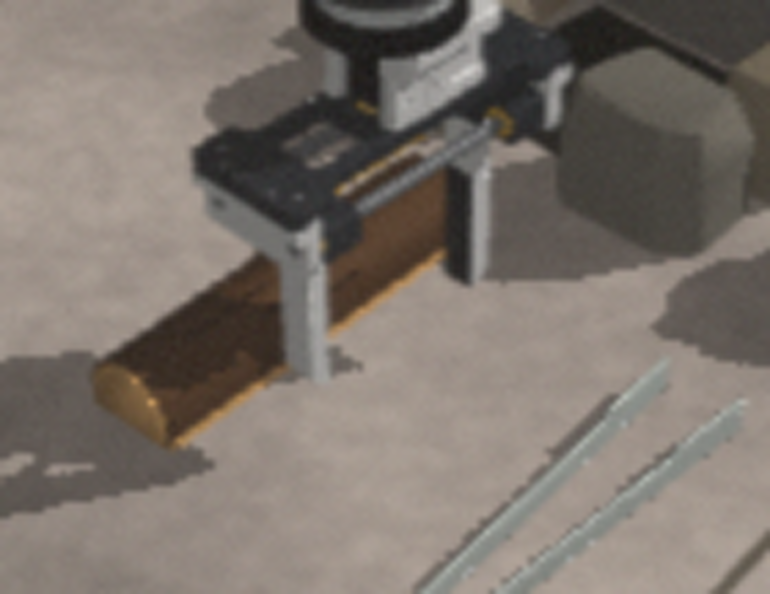

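Request:
arm_command --steps '[[1,[0,0,0.7],0],[1,[0,0,0.6],0],[1,[0,0,0.5],0],[1,[0,0,0.2],0],[1,[0,0,0],0]]'

```text
clock: 3.98
eef_pos: [559.2, -110.5, -7.8]
eef_rot: [3.14, 0.0, -1.797]
wrist_force: [-0.0, 1.1, 0.9]
finger_gap: 93.8
```

```bash
python3 -c "
from h import *
tips('s4')"
```

```text
t 3.9833 tool hearth [-162.8  -75.4] z -7.8 yaw-TH -3.142 F [-0.   1.1  0.9] gap 93.8000089245726
-65 70 z pct [28.4 32.6 48.1] n [-10.4   7.2]
-55 28 z pct [22.5 29.7 47. ] n [-12.2  -8.1]
45 88 z pct [20.8 25.3 46.3] n [-10.6   6.3]
55 18 z pct [26.2 27.1 44.1] n [-11.7  -7.1]
```

View pics/s4.png

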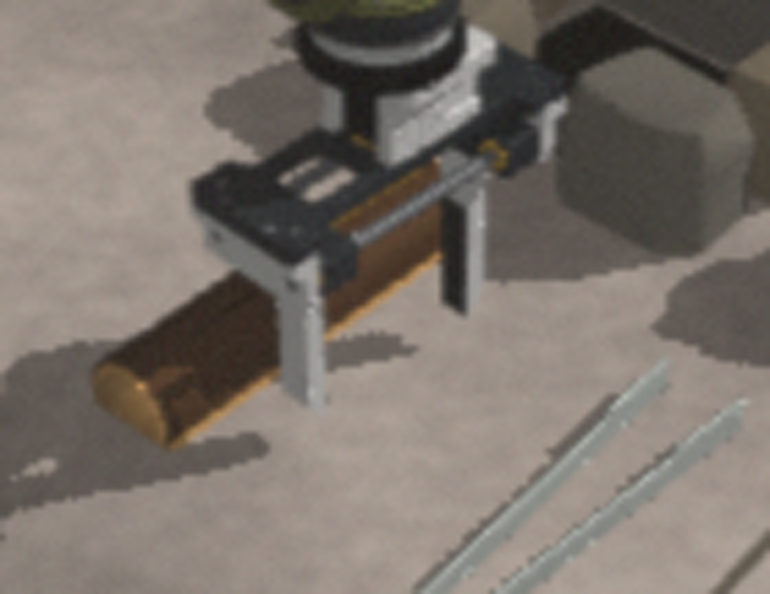

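Request:
arm_command --steps '[[1,[0,0,0.5],0],[1,[0,0,0.4],0],[1,[0,0,0.3],0],[1,[0,0,0],0]]'

```text
clock: 4.37
eef_pos: [559.4, -110.6, -19.9]
eef_rot: [3.141, 0.0, -1.797]
wrist_force: [-0.4, -0.1, -0.2]
finger_gap: 93.5
```

```bash
python3 -c "
from h import *
tips('s5')"
```

```text
t 4.3667 tool hearth [-162.9  -75.7] z -19.9 yaw-TH -3.142 F [-0.4 -0.1 -0.2] gap 93.503704606927
-65 92 z pct [15.7 20.2 43.2] n [-10.2   8.5]
-55 36 z pct [ 8.8 14.2 40.1] n [-10.9  -6.8]
45 115 z pct [ 8.1 13.2 39.1] n [-10.8   6.1]
55 20 z pct [15.6 20.7 46.3] n [-12.1  -8.3]
```

View pics/s5.png

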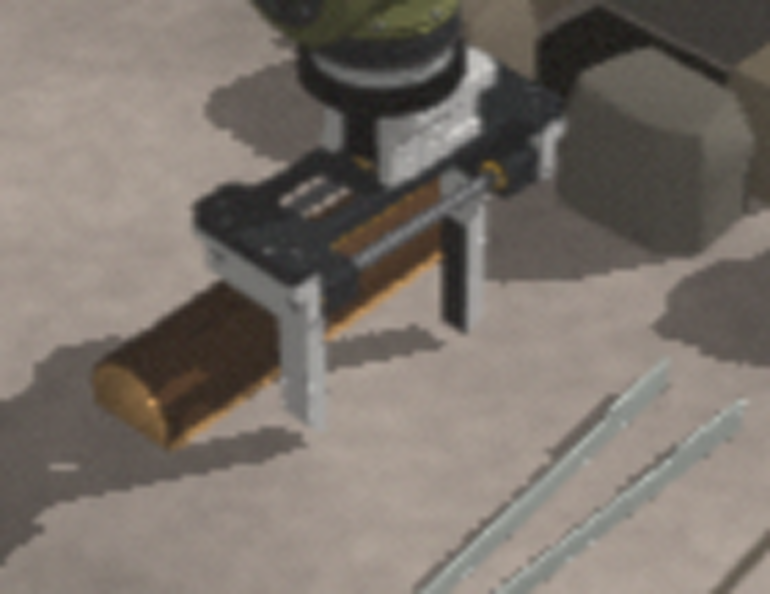

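Request:
arm_command --steps '[[1,[0,1.0,0],0],[1,[0,1.0,0],0],[1,[0,0.5,0],0],[1,[0,0.3,0],0],[1,[0,0.2,0],0]]'

```text
clock: 4.83
eef_pos: [530.6, -104.0, -18.8]
eef_rot: [-3.141, -0.0, -1.797]
wrist_force: [-0.6, -0.8, 0.0]
finger_gap: 94.0
```

Request:
arm_command --steps '[[1,[0,0.2,0],0],[1,[0,0.2,0],0],[1,[0,0.2,0],0],[1,[0,0.2,0],0],[1,[0,0.2,0],0]]'

```text
clock: 5.25
eef_pos: [521.0, -101.8, -18.9]
eef_rot: [-3.141, 0.0, -1.797]
wrist_force: [3.0, -0.4, 1.3]
finger_gap: 93.8
```

```bash
cat >> h.py <<'E'
def slog(name):
    tool(); c=manip.calibration('scene'); im,d=manip.camera('scene');P=cloud(c,d);h=hc(P)
    save(name,cv2.resize(im[150:270,190:360],None,fx=4.5,fy=4.5,interpolation=cv2.INTER_CUBIC))
    hs=cv2.cvtColor(im,cv2.COLOR_RGB2HSV)
    m=(abs(h[...,1])<70)&(h[...,0]>-300)&(h[...,0]<170)&(hs[...,1]>70)&(P[...,2]>5)
    k=m&(P[...,2]<17); o=[]
    q=h[k]
    for a in range(-290,170,15):
        w=q[(abs(q[:,0]-a)<8)&(q[:,1]<-15)]
        if len(w)>5: o.append((a,np.median(w[:,1]),len(w)))
    o=np.array(o); print('u range',np.percentile(h[m][:,0],[1,99]).round(1)); 
    f=np.polyfit(o[2:-1,0],o[2:-1,1],1); print('flank slope',f[0].round(4),'n at ends',np.polyval(f,o[[0,-1],0]).round(1)); print(o[:,:2].round(1).tolist())
E
python3 -c "
from h import *
slog('s6')"
```

```text
t 5.25 tool hearth [-162.8  -36.3] z -18.9 yaw-TH -3.142 F [ 3.  -0.4  1.3] gap 93.84417301221093
u range [-269.8  -64.2]
flank slope 0.0019 n at ends [-27.2 -26.8]
[[-275.0, -20.2], [-260.0, -26.8], [-245.0, -26.6], [-230.0, -27.7], [-185.0, -27.7], [-170.0, -26.5], [-155.0, -26.7], [-140.0, -27.4], [-125.0, -26.7], [-65.0, -27.2]]
```

View pics/s6.png

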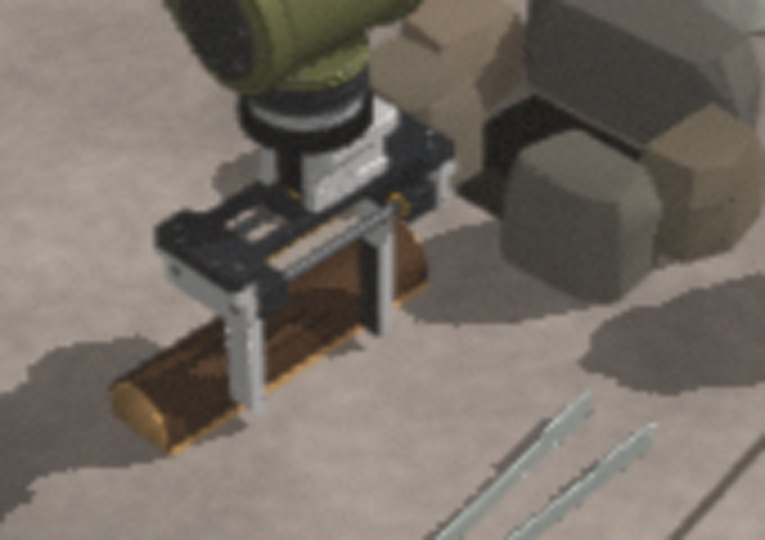

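The flank is now square to the hearth (slope 0.002) and at n = -27, so the log is centred. Next I retreat and go round to the rear end.

Request:
arm_command --steps '[[1,[0,-2.0,0],0],[1,[0,-2.0,0],0],[1,[0,0,-3],0],[1,[0,0,-3],0],[1,[0,0,-3],0]]'

```text
clock: 5.72
eef_pos: [559.1, -110.5, 71.1]
eef_rot: [3.139, 0.0, -1.797]
wrist_force: [-0.1, -0.9, 0.2]
finger_gap: 94.1
```

Request:
arm_command --steps '[[1,[2.94,1.52,0],0],[1,[2.94,1.52,0],0],[1,[2.94,1.52,0],0],[1,[2.94,1.52,0],0],[1,[2.94,1.52,0],0]]'

```text
clock: 6.13
eef_pos: [451.3, -237.6, 70.8]
eef_rot: [3.141, 0.0, -1.797]
wrist_force: [0.4, -0.8, -0.9]
finger_gap: 94.1
```

Request:
arm_command --steps '[[0.25,[0,0,0],-0.12],[0.25,[0,0,0],-0.12],[0.25,[0,0,0],-0.12],[0.25,[0,0,0],-0.12],[0.25,[0,0,0],-0.12]]'

```text
clock: 6.55
eef_pos: [452.4, -236.7, 70.7]
eef_rot: [3.141, 0.001, -1.191]
wrist_force: [-0.6, -0.8, -0.0]
finger_gap: 64.1
```

Request:
arm_command --steps '[[0.25,[0,0,0],-0.12],[0.25,[0,0,0],-0.12],[0.25,[0,0,0],-0.12],[0.25,[0,0,0],-0.12],[0.25,[0,0,0],-0.12]]'

```text
clock: 6.97
eef_pos: [452.5, -236.7, 70.7]
eef_rot: [-3.141, 0.001, -0.591]
wrist_force: [0.2, -0.5, 0.0]
finger_gap: 30.8
```

Request:
arm_command --steps '[[0.25,[0,0,0],-0.12],[0.25,[0,0,0],-0.12],[0.25,[0,0,0],-0.12],[0.25,[0,0,0],-0.01],[0.25,[0,0,0],0]]'

```text
clock: 7.38
eef_pos: [452.6, -236.7, 70.8]
eef_rot: [-3.141, 0.001, -0.23]
wrist_force: [0.9, -0.4, -0.5]
finger_gap: 23.5
```

```bash
python3 -c "
from h import *
slog('s7')
try: log('top7')
except Exception as e: print(e)
"
```

```text
t 7.3833 tool hearth [-3.097e+02  2.000e-01] z 70.8 yaw-TH -1.575 F [ 0.9 -0.4 -0.5] gap 23.520770893593248
u range [-298.8  -58.9]
flank slope 0.0009 n at ends [-26.7 -26.5]
[[-275.0, -21.2], [-260.0, -25.9], [-245.0, -27.1], [-230.0, -26.1], [-215.0, -26.9], [-200.0, -26.5], [-185.0, -26.6], [-170.0, -26.9], [-155.0, -26.3], [-140.0, -25.8], [-125.0, -26.7], [-110.0, -26.3], [-95.0, -27.0], [-80.0, -26.6], [-65.0, -26.6]]
log rect ((-161.02850341796875, 1.2551422119140625), (53.738563537597656, 219.3884735107422), 89.82209014892578)
u range [-268.95753422  -52.95408072]
edge min slope -0.003 n at rear/front [-24.1 -24.8]
edge max slope 0.0007 n at rear/front [27.5 27.7]
```

View pics/s7.png

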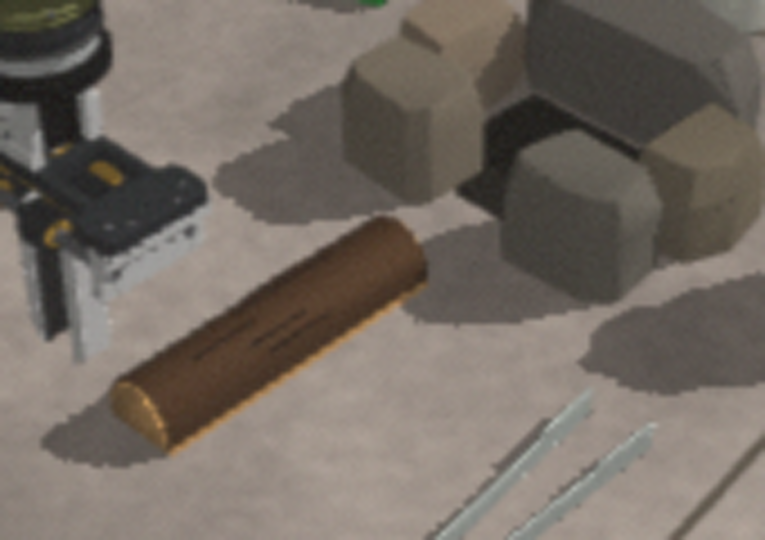

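View pics/top7.png

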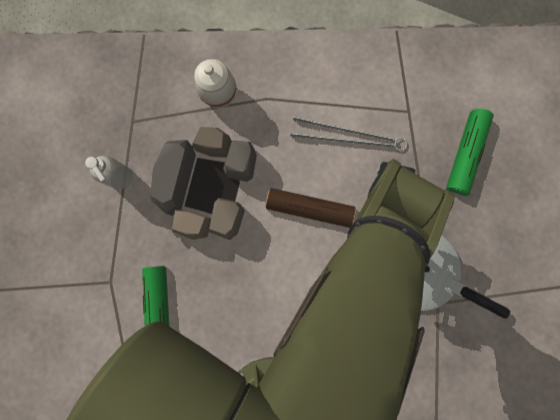

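The log is centred and parallel to the gap axis. Now I measure tip height at this opening.

```bash
cat >> h.py <<'E'
def tips2():
    tool(); c=manip.calibration('scene'); im,d=manip.camera('scene');P=cloud(c,d);h=hc(P)
    t=hc(manip.read_state()['eef_pos']); z0=manip.read_state()['eef_pos'][2]
    m=(abs(h[...,0]-t[0])<16)&(abs(h[...,1]-t[1])<45)&(P[...,2]>6)&(P[...,2]<z0+90)
    for lo in range(-45,45,6):
        k=m&(h[...,1]-t[1]>=lo)&(h[...,1]-t[1]<lo+6)
        if k.sum()>3: print(lo,k.sum(),'z pct',np.percentile(P[...,2][k],[2,10,50]).round(1),'u',np.percentile(h[...,0][k]-t[0],[5,95]).round(1))
E
python3 -c "
from h import *
tips2()"
```

```text
t 7.4833 tool hearth [-3.098e+02  1.000e-01] z 70.9 yaw-TH -1.576 F [-0.2 -0.3  0.2] gap 23.823573952944486
-27 103 z pct [108.2 111.4 130.3] u [-8.6  8.5]
-21 28 z pct [102.5 104.7 130.5] u [-9.9 -7.4]
-15 8 z pct [123.6 123.6 138.9] u [-9.2 -6.9]
9 121 z pct [ 99.8 104.3 129.5] u [-9.1  7.7]
15 24 z pct [105.9 109.4 134.1] u [-9.9 -7.4]
21 9 z pct [105.1 111.3 121. ] u [-8.6 -6.4]
```

Request:
arm_command --steps '[[0.25,[0,0,2.5],-0.004],[0.25,[0,0,2.5],0],[0.25,[0,0,2.2],0],[0.25,[0,0,1.7],0],[0.25,[0,0,0],0]]'

```text
clock: 7.95
eef_pos: [451.1, -235.9, -21.0]
eef_rot: [-3.14, 0.005, -0.225]
wrist_force: [0.2, 0.8, -0.1]
finger_gap: 23.6
```

Request:
arm_command --steps '[[0.25,[0,-1.2,0],0],[0.25,[0,-1.0,0],0],[0.25,[0,-0.5,0],0],[0.25,[0,-0.5,0],0],[0.25,[0,-0.5,0],0]]'

```text
clock: 8.37
eef_pos: [461.7, -200.6, -17.1]
eef_rot: [3.141, -0.002, -0.223]
wrist_force: [-0.2, -2.5, 2.1]
finger_gap: 23.4
```

Request:
arm_command --steps '[[0.25,[0,-0.7,0],0],[0.25,[0,-0.7,0],0],[0.25,[0,-0.7,0],0],[0.25,[0,-0.7,0],0],[0.25,[0,-0.5,0],0]]'

```text
clock: 8.78
eef_pos: [468.4, -167.8, -18.1]
eef_rot: [-3.142, 0.0, -0.223]
wrist_force: [-0.8, -2.9, 1.6]
finger_gap: 23.7
```

```bash
python3 -c "
from h import *
slog('s8')
try: log('top8')
except Exception as e: print(e)
"
```

```text
t 8.7833 tool hearth [-2.39e+02  2.00e-01] z -18.1 yaw-TH -1.568 F [-0.8 -2.9  1.6] gap 23.671070058873667
u range [-297.6  -19.1]
flank slope 0.0039 n at ends [-25.9 -25.1]
[[-230.0, -25.4], [-215.0, -25.4], [-200.0, -26.0], [-185.0, -26.2], [-170.0, -25.8], [-155.0, -24.3], [-140.0, -26.0], [-125.0, -25.2], [-110.0, -26.1], [-95.0, -25.0], [-80.0, -25.7], [-65.0, -25.5], [-50.0, -24.9], [-35.0, -25.3], [-20.0, -25.6]]
log rect ((-97.09935760498047, 2.1476173400878906), (176.70306396484375, 54.18955612182617), 0.2380756139755249)
u range [-182.37195131   -9.64777267]
edge min slope -0.0072 n at rear/front [-22.4 -23.6]
edge max slope 0.0032 n at rear/front [28.6 29.1]
```

View pics/s8.png

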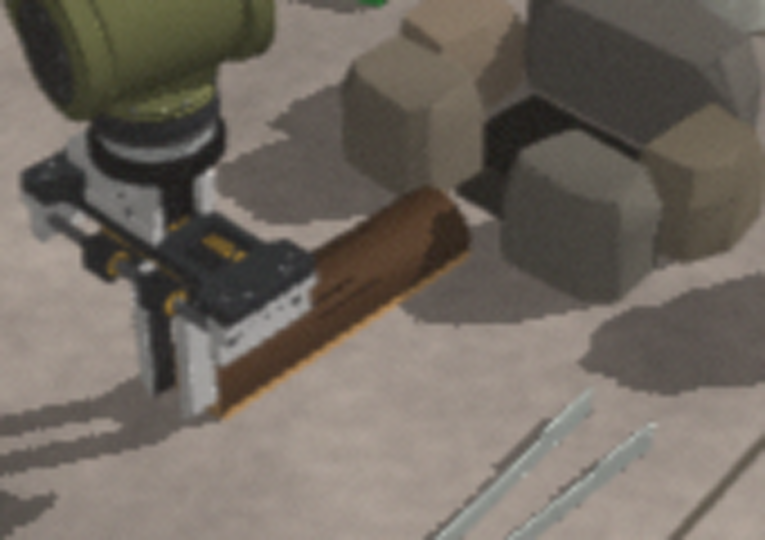

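Request:
arm_command --steps '[[0.25,[0.02,-0.6,0],0.006],[0.25,[0.02,-0.6,0],0.004],[0.25,[0.02,-0.6,0],0],[0.25,[0.02,-0.6,0],0],[0.25,[0.02,-0.6,0],0]]'

```text
clock: 9.3
eef_pos: [476.1, -139.0, -18.2]
eef_rot: [-3.141, 0.0, -0.233]
wrist_force: [-0.9, -0.6, -0.7]
finger_gap: 23.6
```

```bash
python3 -c "
from h import *
slog('s9')
try: log('top9')
except Exception as e: print(e)
"
```

```text
t 9.3 tool hearth [-209.2   -0.9] z -18.2 yaw-TH -1.578 F [-0.9 -0.6 -0.7] gap 23.588060983521252
u range [-267.4    9. ]
flank slope -0.0029 n at ends [-27.7 -28.3]
[[-200.0, -25.1], [-185.0, -27.3], [-170.0, -27.5], [-155.0, -28.2], [-140.0, -28.0], [-125.0, -27.3], [-110.0, -27.5], [-95.0, -28.2], [-80.0, -29.0], [-65.0, -27.9], [-50.0, -28.5], [-35.0, -28.2], [-20.0, -28.6], [-5.0, -27.4], [10.0, -28.1]]
log rect ((-61.89574432373047, -0.5074901580810547), (53.954383850097656, 165.93128967285156), 89.69791412353516)
u range [-142.70431747   19.80296312]
edge min slope -0.0103 n at rear/front [-25.1 -26.8]
edge max slope -0.0066 n at rear/front [26.7 25.6]
```

View pics/top9.png

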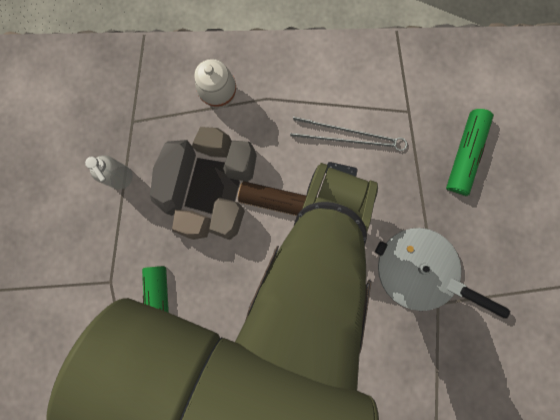

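The nose is entering the gap, centred to within about 1 mm and about 0.007 rad off. I'll take the yaw bias back out and carry on.

Request:
arm_command --steps '[[0.25,[-0.01,-0.6,0],-0.004],[0.25,[-0.01,-0.6,0],-0.003],[0.25,[-0.01,-0.6,0],0],[0.25,[-0.01,-0.6,0],0],[0.25,[0,-0.6,0],0]]'

```text
clock: 9.82
eef_pos: [482.6, -109.8, -18.0]
eef_rot: [3.142, -0.0, -0.226]
wrist_force: [-0.6, -1.7, -0.1]
finger_gap: 23.4
```

```bash
python3 -c "
from h import *
slog('s10')
try: log('top10')
except Exception as e: print(e)
"
```

```text
t 9.8167 tool hearth [-179.2   -0.6] z -18.0 yaw-TH -1.571 F [-0.6 -1.7 -0.1] gap 23.380719296623603
u range [-236.2   29.4]
flank slope -0.0061 n at ends [-25.8 -26.9]
[[-170.0, -25.4], [-155.0, -26.3], [-140.0, -26.0], [-125.0, -26.5], [-110.0, -26.6], [-95.0, -25.6], [-80.0, -26.0], [-65.0, -26.4], [-50.0, -26.5], [-35.0, -26.9], [-20.0, -26.3], [-5.0, -27.3], [10.0, -27.2]]
log rect ((-26.389446258544922, 1.1557178497314453), (53.561702728271484, 155.84991455078125), 89.82386779785156)
u range [-102.43010957   50.07047928]
edge min slope 0.0001 n at rear/front [-24.4 -24.4]
edge max slope -0.0111 n at rear/front [28.1 26.4]
```

Request:
arm_command --steps '[[0.25,[0,-0.7,0],0],[0.25,[0,-0.7,0],0],[0.25,[0,-0.7,0],0],[0.25,[0,-0.7,0],0],[0.25,[0,-0.7,0],0]]'

```text
clock: 10.33
eef_pos: [490.5, -75.5, -18.0]
eef_rot: [3.142, -0.0, -0.226]
wrist_force: [-0.3, -2.0, 1.4]
finger_gap: 23.6
```

Request:
arm_command --steps '[[0.25,[0,-0.7,0],0],[0.25,[0,-0.7,0],0],[0.25,[0,-0.7,0],0],[0.25,[0,-0.7,0],0],[0.25,[0,-0.7,0],0]]'

```text
clock: 10.75
eef_pos: [498.3, -41.5, -18.0]
eef_rot: [3.142, -0.0, -0.226]
wrist_force: [-0.3, -2.6, -0.9]
finger_gap: 23.7
```

```bash
python3 -c "
from h import *
slog('s11')
try: log('top11')
except Exception as e: print(e)
"
```

```text
t 10.75 tool hearth [-109.1   -0.7] z -18.0 yaw-TH -1.571 F [-0.3 -2.6 -0.9] gap 23.721964210342936
u range [-168.7  102. ]
flank slope 0.0129 n at ends [-27.9 -26.5]
[[-95.0, -25.8], [-80.0, -26.9], [-65.0, -27.7], [-50.0, -27.1], [-35.0, -27.0], [-20.0, -26.7], [-5.0, -27.0], [10.0, -27.5]]
log rect ((56.47639465332031, 0.6021366119384766), (130.57713317871094, 54.31208801269531), 0.10508622974157333)
u range [ -8.03854991 120.82567732]
edge min slope -0.0127 n at rear/front [-24.8 -26.4]
edge max slope 0.016 n at rear/front [25.5 27.6]
```

View pics/top11.png

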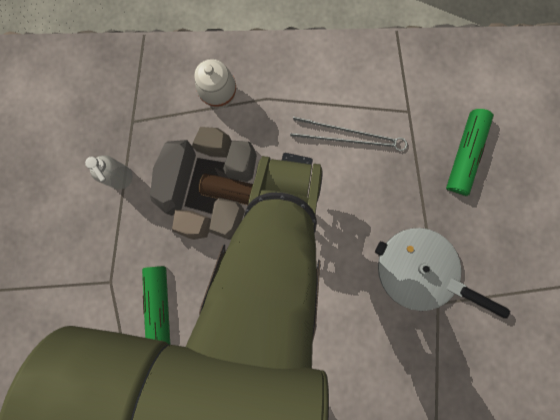

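Request:
arm_command --steps '[[0.25,[0,-0.7,0],0],[0.25,[0,-0.7,0],0],[0.25,[0,-0.7,0],0],[0.25,[0,-0.6,0],0],[0.25,[0,-0.5,0],0]]'

```text
clock: 11.27
eef_pos: [505.4, -10.2, -18.1]
eef_rot: [-3.142, 0.0, -0.226]
wrist_force: [0.0, -1.2, -0.4]
finger_gap: 23.6
```

Request:
arm_command --steps '[[0.25,[0,-0.2,0],0],[0.25,[0,-0.2,0],0],[0.25,[0,-0.1,0],0]]'

```text
clock: 11.52
eef_pos: [506.5, -5.9, -18.1]
eef_rot: [3.142, 0.0, -0.226]
wrist_force: [0.1, -1.8, -0.4]
finger_gap: 23.6
```

Request:
arm_command --steps '[[0.25,[0,-0.1,0],0],[0.25,[0,-0.1,0],0]]'

```text
clock: 11.68
eef_pos: [506.9, -4.2, -18.1]
eef_rot: [3.142, 0.0, -0.226]
wrist_force: [-0.3, -0.2, -1.0]
finger_gap: 23.6
```

Request:
arm_command --steps '[[0.25,[0,-0.1,0],0],[0.25,[0,-0.1,0],0]]'

```text
clock: 11.85
eef_pos: [507.3, -2.7, -18.0]
eef_rot: [3.141, 0.0, -0.226]
wrist_force: [-3.3, -14.5, 0.1]
finger_gap: 23.4
```

Request:
arm_command --steps '[[0.25,[0,-0.1,0],0],[0.25,[0,0,0],0]]'

```text
clock: 12.02
eef_pos: [507.3, -2.7, -18.1]
eef_rot: [3.139, 0.0, -0.226]
wrist_force: [-2.5, -16.2, 1.5]
finger_gap: 23.4
```

Request:
arm_command --steps '[[0.25,[0,-0.1,0],0],[0.25,[0,0,0],0]]'

```text
clock: 12.18
eef_pos: [507.4, -2.7, -18.0]
eef_rot: [3.138, 0.0, -0.226]
wrist_force: [-4.3, -24.6, 2.8]
finger_gap: 23.3
```

The push stalled at u = -69 with the force rising to 25 N, so the front end is on the back stone. I'll back off and look.

Request:
arm_command --steps '[[0.25,[0,0.5,0],0],[0.25,[0,1.0,0],0],[0.25,[0,2.0,0],0],[0.25,[0,3.0,0],0],[0.25,[0,3.0,0],0]]'

```text
clock: 12.6
eef_pos: [486.2, -93.7, -18.0]
eef_rot: [-3.141, -0.0, -0.225]
wrist_force: [0.0, 0.0, -0.4]
finger_gap: 23.3
```

Request:
arm_command --steps '[[0.25,[0,0,-3.5],0],[0.25,[0,0,-3.5],0],[0.25,[0,0,-3.5],0],[0.25,[0,0,-3.5],0],[0.25,[0,0,-3.5],0]]'

```text
clock: 13.02
eef_pos: [486.1, -93.0, 158.9]
eef_rot: [-3.141, -0.0, -0.226]
wrist_force: [0.8, 0.5, 0.5]
finger_gap: 23.7
```

Request:
arm_command --steps '[[0.25,[0,3.5,0],0],[0.25,[0,3.5,0],0],[0.25,[0,3.5,0],0],[0.25,[0,0,0],0],[0.25,[0,0,0],0]]'

```text
clock: 13.43
eef_pos: [462.4, -196.4, 156.9]
eef_rot: [-3.141, -0.0, -0.229]
wrist_force: [-0.4, 0.9, -0.0]
finger_gap: 23.4
```

```bash
python3 -c "
from h import *
slog('s12')
im,P,m=log('top12')
save('c12',cv2.resize(im[110:255,140:370],None,fx=3.4,fy=3.4,interpolation=cv2.INTER_CUBIC))
h=hc(P);q=h[m]
for a in range(-25,25,6):
  w=q[abs(q[:,1]-a)<3]; print(a,np.percentile(w[:,0],[.5,99.5]).round(1))
z=np.load('top0.npz'); print('moved px:',[ (n,float(np.abs(im[v0:v1,u0:u1].astype(int)-z['im'][v0:v1,u0:u1]).mean().round(2))) for n,(u0,u1,v0,v1) in dict(jar=(190,240,55,110),disp=(80,120,150,190),tongs=(290,410,115,152),lidhandle=(455,510,280,320)).items()])
"
```

```text
t 13.4333 tool hearth [-268.2   -0.4] z 156.9 yaw-TH -1.574 F [-0.4  0.9 -0. ] gap 23.422975437510754
u range [-298.9  151.4]
flank slope 0.0067 n at ends [-27.6 -26.2]
[[-65.0, -24.6], [-50.0, -26.2], [-35.0, -27.7], [-20.0, -27.2], [-5.0, -26.7], [10.0, -27.5], [145.0, -27.1]]
log rect ((50.623313903808594, 0.38141632080078125), (55.09609603881836, 221.89418029785156), 89.99352264404297)
u range [-60.01531528 159.45865015]
edge min slope -0.007 n at rear/front [-24.6 -26.2]
edge max slope 0.0032 n at rear/front [26.7 27.5]
-25 [-54.1 151.9]
-19 [-59.2 160. ]
-13 [-60.  159.4]
-7 [-60.  159.5]
-1 [-59.8 159.1]
5 [-60.2 160.5]
11 [-60.1 159.2]
17 [-59.9 158.4]
23 [-58.4 155.9]
moved px: [('jar', 8.13), ('disp', 8.23), ('tongs', 9.11), ('lidhandle', 11.93)]
```

View pics/c12.png

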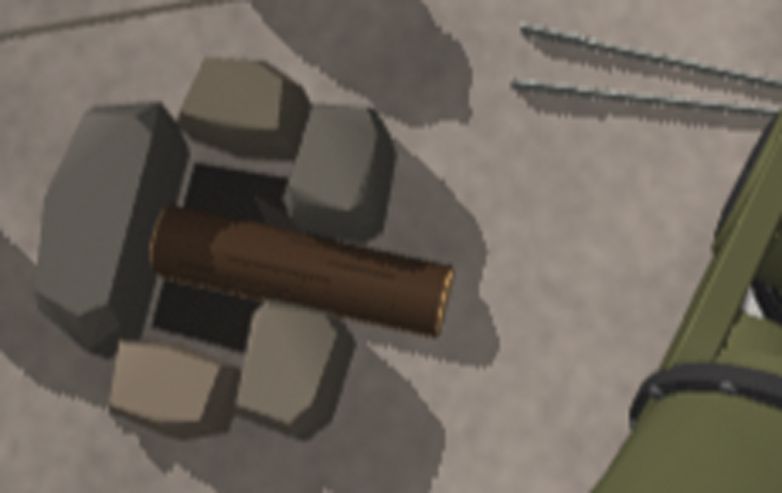

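View pics/top12.png

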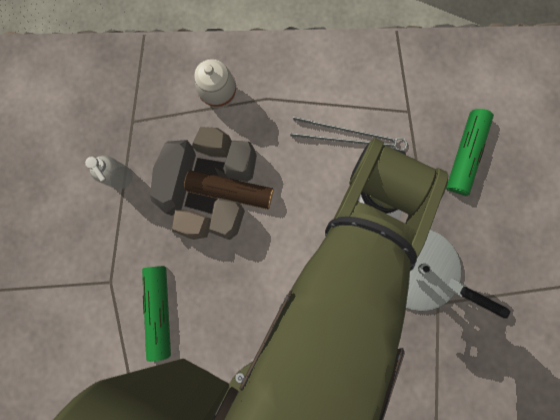

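View pics/s12.png

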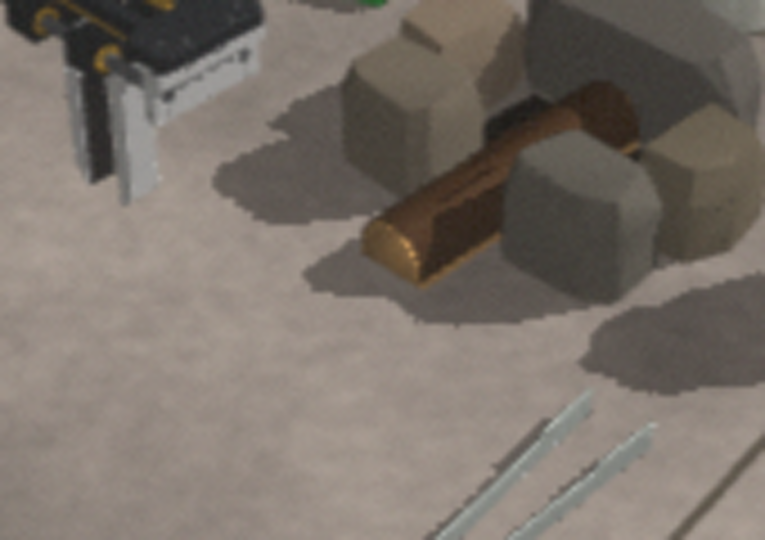

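```bash
python3 -c "
from h import *
print(manip.sign_off())"
```

```text
the job is handed in; nothing more can be done
None
```

The split log is home: its front end is against the back stone and its rear 60 mm stick out of the gap. I handed the job in at about 13.5 s, with the gripper raised clear and touching nothing.

**What I did:** I squared and centred the log by pushing its side with the outsides of the open fingers. I then pushed its rear end with both fingertips, side by side, through the gap until it stopped. It was never gripped, lifted or rolled.

**Last checks:**
- **Position:** the log spans -60 to 159.5 mm along the hearth's x, against a back face at 160 mm. It lies within 1 mm of the middle line, with no measurable turn.
- **Contact:** the push stopped dead, and the force rose from about 2 N to 25 N. The highest force I saw was within the limits.
- **Other things:** the jar, tongs and dispenser sit at the same pixels as at the start. So does the lid, though the arm hides part of it. The start-to-end image differences there (8 to 12 grey levels) look like camera noise but do not prove that nothing moved.

**What disagreed:** the fingertips measured about 30 mm higher than the reported TCP, whatever the opening. My first side pass therefore went over the log without touching it, and I lowered the tool to allow for this. The two cameras also differed by about 1 to 2 mm across the gap.

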